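Pack a finished latch unit into its lidded transit case

TASK

Open the blue case's lid until it leans back on its rests and stays open by itself, then lay the black and orange latch unit upright and lengthwise on the green pad in the empty bay, setting it down gently. Then lower the lid until it is fully closed, guiding it all the way and never letting it drop, and let go. Leave the grey unit in the other bay and everything else on the bench where it is.

Things in the scene. Friction and masses are not known exactly. Their poses are not given: they have to be found in the camera images.
- lid (a joint): Angle of the lid hinge in rad: 0 closed, 1.57 upright, 1.8 leaning back on its rests (end stop). The 0.4 kg lid swings freely with almost no friction: below upright it falls shut when released, past about 1.62 it falls back on the rests and stays there. Fast closing (over 2.2 rad/s) counts as dropped. Open, the lid stands up to 220 mm and its handle to about 270 mm above the table, at the far side of the case: keep the hand and wrist clear of it.
- lid_handle (a point): Middle of the lid's black bar handle: a round bar, 12 mm thick, 110 mm long between two steel struts, parallel to the hinge, 50 mm in front of the lid's front edge (44 mm clear gap between bar and case, for a finger) and 205 mm from the hinge axis. About 70 mm above the table when the lid is closed; the bar moves on a circular arc about the hinge axis and can turn in a pinch. The axes turn with the lid; y is along the bar.
- lid_hinge (a point): Middle of the lid's hinge axis, on the case's far rim, 65 mm above the table. Its axes turn with the lid; its y axis is the hinge axis; when closed its x axis points from the handle to the hinge. Opening lifts the handle upwards and over, away from the robot.
- case_floor (a point): Centre of the inner floor of the blue plastic case, fixed to the bench. Case 155 mm deep (x, towards the hinge) by 265 mm wide (y) by 65 mm high, walls and floor 5 mm; a divider across its middle, 45 mm above the table, parts it into two bays, each 145 mm (x) by 125 mm (y). z up; the floor is 5 mm above the table. The lid is a flat plate 8 mm thick; two steel rests stand behind the hinge.
- pad_top (a point): Centre of the top of the green foam pad in the empty bay: 130 mm (x) by 80 mm (y), 3 mm thick, its top 8 mm above the table. Same axes as the case: x lengthwise towards the hinge. Hidden until the lid is open. It may be in either bay.
- unit_center (a point): Centre of the loose latch unit to be packed: black block with an orange band and steel plates, 120 mm long (x) by 40 mm wide (y) by 46 mm high (z up), 0.35 to 0.7 kg. It lies on the black rubber mat, 4 mm thick; this point is half-way up, 23 mm above its underside. Grasp it across its 40 mm width. Either end may face the hinge.
- spare_center (a point): Centre of the loose grey and steel unit that already fills the other bay, same size and shape, lengthwise. Leave it alone.
- wrench: Loose steel wrench, 170 mm, bystander; origin under it.
- screwdriver: Loose screwdriver, 190 mm, bystander; origin under it.
- hammer: Loose hammer, 280 mm, behind the case, bystander; origin under it.
- bin_left: Loose blue parts bin on the left, 150 by 100 by 72 mm, bystander; origin under its centre.
- bin_right: Loose blue parts bin on the right, 150 by 100 by 72 mm, bystander; origin under its centre.
Mind the look-alikes: they are no part of the job. Of the things that look like the part that bears unit_center, the largest one is meant.

How it is judged:
By the outcome, as a careful person would: the job done as asked, in the order asked, and still so for the second after the job is handed in, with the robot touching nothing.
It also fails if it takes over 72 s, if anything falls off the work surface, if the arm or the gripper's body presses on something with over 40 N, if the wrist force passes 120 N, or if a joint passes its speed limit or range.

ROBOT

A 6-joint arm with a two-finger parallel gripper is mounted at the origin on the work surface. World frame = base frame: x ahead of the robot, y to its left, z up, the work surface at z = 0. Lengths are in m, angles in degrees, forces in N, time in s.
With the tool pointing down it reaches from about 0.325 to 0.9 m from the base axis. Payload 6.1 kg.
Tool frame: the origin (TCP) lies at the very end of the fingers, on their centre line; the grasp point (between the pads) lies 19 mm behind it; z points along the fingers, y is the line along which they close (so a half turn about z gives the same grasp; the last joint's range is limited). The gripper opens to 85 mm and grips with 20 to 120 N. Pads are 22 mm wide; open, the fingers measure 114 mm over their backs; the gripper's body (76 mm by 85 mm) begins 54 mm behind the grasp point. The pads swing forward as they close: fully open they stand 13 mm farther back than shut.
Start: joints at [60.728, 12.628, 87.462, -0, 79.91, -7.225], TCP at [0.235, 0.579, 0.231] pointing down, gripper open.
Joint ranges: [-170.65, 170.65], [-52.31, 119.04], [5.05, 147.46], [-71.25, 251.25], [11.57, 151.72], [-153.62, 153.62]. Speed limits (degrees/s): [147.25, 147.25, 172.46, 180, 180, 180].

INTERFACE

Orientations are given as a 3x3 rotation matrix whose columns are the frame's x, y, z axes.
In Python, from station import * gives the robot as it stands.
- The arm moves only by the shell command python3 -m inch 'ROWS'. ROWS is text: rows parted by semicolons, each of 7 numbers parted by spaces: the finger opening in mm, from 0 to 85.4, then the shift along the tool's x, y, z in mm, then the turn, a rotation vector about the tool's x, y, z in rad. A call has 1 to 20 rows; each row shifts and turns the commanded pose from where the row before left it, along the tool's axes as they then stand; what a row does not reach is not made up. A row lasts 1/10 s, in which the tool goes at most 50 mm and 8.59 degrees, less where a joint would pass 70% of its speed; a pose out of reach is approached as far as the arm can. A call is refused whole if a number of a shift passes 50 or a number of a turn 0.15, either way. A call with a gripper value outside its range is refused whole. The fingers move at their own pace and stop on an object; the grip force is fixed at half the most. Time passes only in rows, so rows that do not move let the fingers close. It gives the time, the measured TCP pose, the force, the opening and the grip force at its end, in the units of the state.
- get_obs(): the state, without advancing time (a new reading comes with each control period).
- grab_frame(name): name is "scene" or "top"; returns the picture (384x512x3 uint8, blue, green, red); there is no depth.
- get_calibration(name): a dict with "fov_y" (degrees; the focal length in pixels is half the picture's height over the tangent of half this angle, whatever the lens; pixels are square), "cx", "cy" (the principal point, pixels), "extrinsics" (4x4, takes a point from camera to world coordinates). Camera axes: x right, y down, z forward; pixel columns grow to the right and rows downward; lengths in m; the calibration is good to about 2 mm. A picture is of the moment at which its call begins. get_calibration takes no time and is no camera call.
- close_job(): hands the job in; it is judged then, once.
The state is a dict: "t": time; "joints": joint angles; "joint_velocities": joint speeds; "joint_torque": joint torques, N m; "eef_pos": TCP position; "orientation": TCP orientation; "force": force on the tool from outside, world axes, zero at the start; "ft_torque": the same for the moment, N m; "width": finger opening in m; "gripper_force": force on a finger pad.
Only numpy, scipy, OpenCV 4.12 (cv2) and the standard library are available. Lean on these libraries where they do the work, as an engineer would, in place of code of your own. Each camera call takes 0.05 s, during which the arm holds its last target. There are 200 camera calls.

## Working session

There is one attempt and no reset: what is moved stays moved. The work goes in short steps, Python scripts to look and compute and a shell command to move; the robot and the scene stay as the last step left them, time stands still between calls to the robot, and variables do not carry over. Pictures are saved under pics/ and viewed, at most 10 in all, crops included, and the job is handed in when it is done.

```bash
mkdir -p pics; ls; python3 - <<'E'
from station import *
import cv2,numpy as np
np.set_printoptions(precision=4,suppress=True)
for n in("scene","top"):
    cv2.imwrite(f"pics/{n}0.png",cv2.resize(grab_frame(n),(768,576),interpolation=cv2.INTER_CUBIC)); print(n,get_calibration(n))
o=get_obs();print(o["t"],o["eef_pos"],o["orientation"])
E
```

```text
pics
scene {'fov_y': 55.82104974478957, 'cx': 255.07563335431757, 'cy': 190.60566311560422, 'extrinsics': array([[-0.2606,  0.5952, -0.7601,  1.3333],
       [ 0.9654,  0.1523, -0.2117,  0.1816],
       [-0.0103, -0.789 , -0.6143,  0.7033],
       [ 0.    ,  0.    ,  0.    ,  1.    ]])}
top {'fov_y': 42.28766961408155, 'cx': 252.5249341567077, 'cy': 192.05470764501726, 'extrinsics': array([[-0.0075, -0.9864,  0.1645,  0.239 ],
       [-0.9998,  0.0048, -0.017 , -0.0066],
       [ 0.016 , -0.1646, -0.9862,  1.9553],
       [ 0.    ,  0.    ,  0.    ,  1.    ]])}
0.1 [0.2344 0.5788 0.2303] [[-0.9269  0.3754 -0.0009]
 [ 0.3754  0.9269 -0.0016]
 [ 0.0002 -0.0018 -1.    ]]
```

View pics/scene0.png

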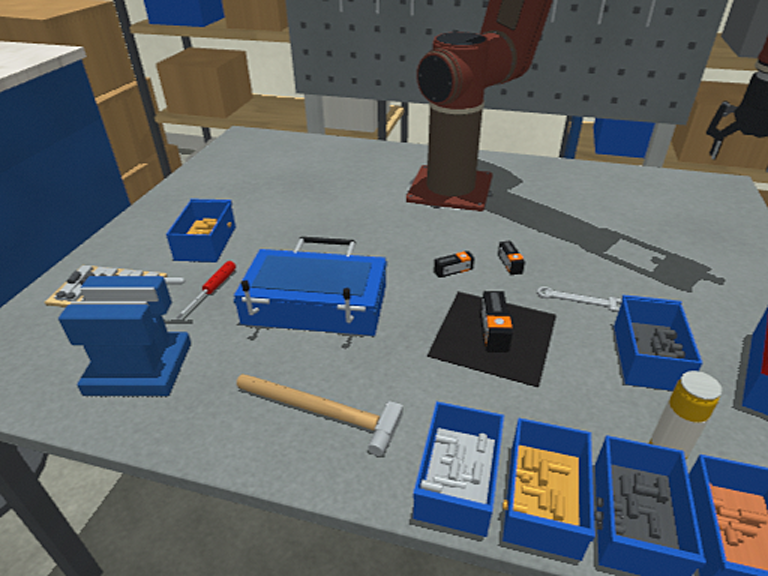

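View pics/top0.png

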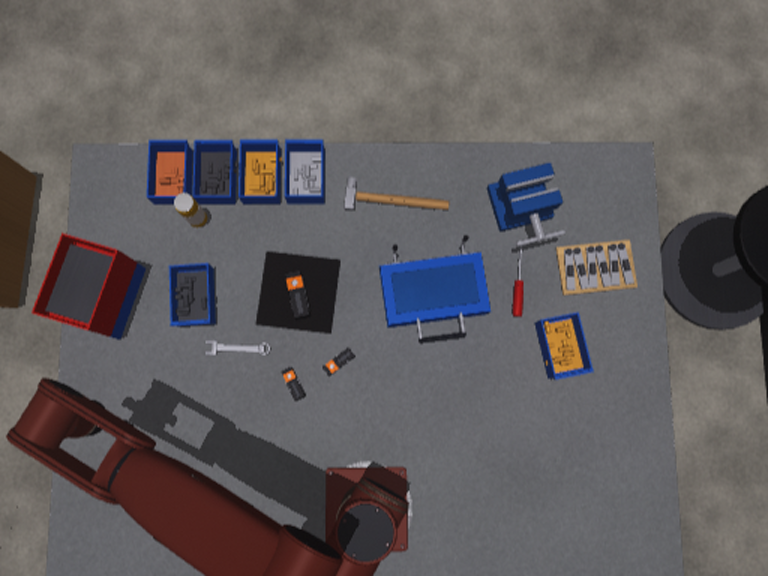

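The scene shows the closed case (handle at about 327,240) and the black mat with one unit. The top view shows three black/orange look-alikes: (298,295) on the mat, (292,383) and (340,361). The one on the mat is the largest and lies on the mat, so it fits the description. I'll confirm it in a crop and measure.

```bash
cat > h.py <<'E'
from station import *
import cv2,numpy as np
from scipy.spatial.transform import Rotation as R
np.set_printoptions(precision=4,suppress=True)
def ray(n,p):
    c=get_calibration(n);f=192/np.tan(np.radians(c["fov_y"]/2));E=c["extrinsics"]
    return E[:3,3],E[:3,:3]@np.array([(p[0]-c["cx"])/f,(p[1]-c["cy"])/f,1])
def plane(n,p,z):
    o,d=ray(n,p);return (o+d*(z-o[2])/d[2])
def proj(n,P):
    c=get_calibration(n);f=192/np.tan(np.radians(c["fov_y"]/2));E=c["extrinsics"]
    q=E[:3,:3].T@(np.array(P)-E[:3,3]);return np.array([f*q[0]/q[2]+c["cx"],f*q[1]/q[2]+c["cy"]])
E
python3 - <<'E'
from h import *
im=grab_frame("top"); hsv=cv2.cvtColor(im,cv2.COLOR_BGR2HSV)
x0,y0,w,h=170,160,160,110
cv2.imwrite("pics/crop1.png",cv2.resize(im[y0:y0+h,x0:x0+w],None,fx=5,fy=5,interpolation=cv2.INTER_CUBIC))
# lid: blue
m=cv2.inRange(hsv,(95,120,40),(130,255,255)); m[:, :245]=0;m[:,330:]=0;m[:160]=0;m[225:]=0
c=max(cv2.findContours(m,0,1)[0],key=cv2.contourArea); r=cv2.minAreaRect(c)
b=cv2.boxPoints(r);print("lid",[plane("top",p,.07)for p in b])
# handle black
m=((im.max(2)<50)*255).astype(np.uint8); k=m.copy();k[:]=0;k[210:235,272:318]=m[210:235,272:318]
c=max(cv2.findContours(k,0,1)[0],key=cv2.contourArea);r=cv2.minAreaRect(c);print("handle",r,[plane("top",p,.07)for p in cv2.boxPoints(r)],plane("top",r[0],.07))
# orange
m=cv2.inRange(hsv,(5,120,120),(22,255,255));
for c in cv2.findContours(m,0,1)[0]:
    if cv2.contourArea(c)>15:
        r=cv2.minAreaRect(c)
        if 170<r[0][0]<250 and r[0][1]>160: print("or",r,plane("top",r[0],.05))
E
```

```text
lid [array([ 0.6143, -0.0381,  0.07  ]), array([ 0.6502, -0.3076,  0.07  ]), array([ 0.4885, -0.3241,  0.07  ]), array([ 0.4539, -0.0581,  0.07  ])]
handle ((294.06756591796875, 224.90541076660156), (3.781176805496216, 30.4138126373291), 80.53767395019531) [array([ 0.4235, -0.1382,  0.07  ]), array([ 0.442 , -0.2532,  0.07  ]), array([ 0.4277, -0.2552,  0.07  ]), array([ 0.4093, -0.1403,  0.07  ])] [ 0.4256 -0.1966  0.07  ]
or ((192.6000213623047, 250.20001220703125), (5.366562843322754, 7.155416965484619), 63.43495178222656) [0.3333 0.1905 0.05  ]
or ((221.00001525878906, 244.00001525878906), (7.071067810058594, 5.656853675842285), 45.0) [0.3561 0.0825 0.05  ]
or ((196.0235137939453, 188.10589599609375), (7.809497356414795, 10.195732116699219), 77.47119140625) [0.5733 0.1802 0.05  ]
```

View pics/crop1.png

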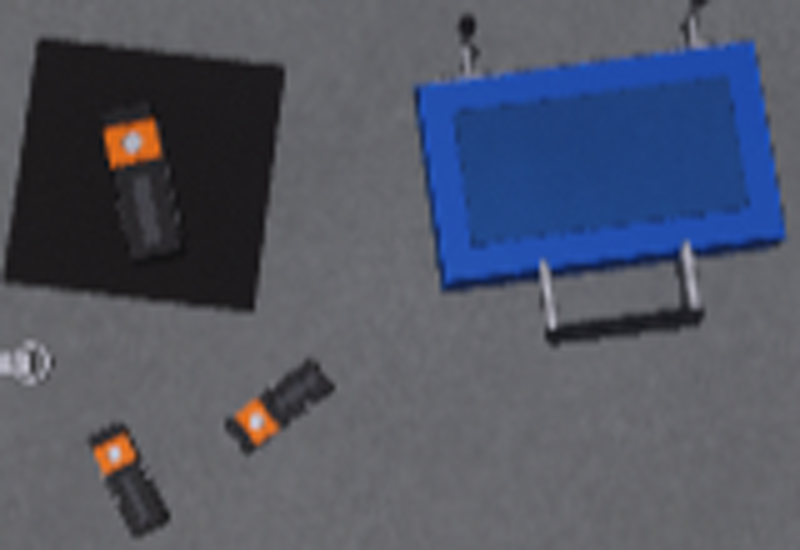

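The crop confirms it: the unit on the mat (143,182 in the crop) is clearly the largest of the three. The small ones are at (128,480) and (280,405). The handle bar runs (550,332)–(700,316). The case yaw is about 7.6°. First I turn the tool in place, then move above the handle.

```bash
python3 -m inch '40 0 0 0 0 0 0.132;40 0 0 0 0 0 0.132;40 0 0 0 0 0 0.132;40 0 0 0 0 0 0.132;40 0 0 0 0 0 0.132;40 0 0 0 0 0 0.132;40 0 0 0 0 0 0.132;40 0 0 0 0 0 0.132' && python3 -m inch '40 -40 4.4 3 0 0 0;40 -40 4.4 3 0 0 0;40 -40 4.4 3 0 0 0;40 -40 4.4 3 0 0 0;40 -40 4.4 3 0 0 0;40 -40 4.4 3 0 0 0;40 -40 4.4 3 0 0 0;40 -40 4.4 3 0 0 0;40 -40 4.4 3 0 0 0;40 -40 4.4 3 0 0 0;40 -40 4.4 3 0 0 0;40 -40 4.4 3 0 0 0;40 -40 4.4 3 0 0 0;40 -40 4.4 3 0 0 0;40 -40 4.4 3 0 0 0;40 -40 4.4 3 0 0 0;40 -40 4.4 3 0 0 0;40 -40 4.4 3 0 0 0;40 -40 4.4 3 0 0 0;40 -33 4.4 3 0 0 0'
cat >> h.py <<'E'
def to(P,yaw=None):
    "tool-frame shift (mm) to world point, and tool-z turn to bring tool y to yaw"
    o=get_obs();M=o["orientation"];print("t",o["t"],"pos",o["eef_pos"],"F",o["force"],"w",o["width"])
    print("shift",M.T@(np.array(P)-o["eef_pos"])*1e3)
    a=np.degrees(np.arctan2(M[1,1],M[0,1]));print("yaw",a,"tilt z",M[:,2])
    if yaw is not None: print("turn z rad",-np.radians((yaw-a+90)%180-90))
E
python3 - <<'E'
from h import *
to((.4256,-.1966,.15),7.6)
for n,c in(("scene",proj("scene",(.43,-.2,.1))),("top",proj("top",(.43,-.2,.1)))):
    im=grab_frame(n);x,y=map(int,c);x=max(x-60,0);y=max(y-50,0)
    cv2.imwrite(f"pics/{n}1.png",cv2.resize(im[y:y+100,x:x+120],None,fx=5,fy=5,interpolation=cv2.INTER_CUBIC));print(n,x,y)
# handle from scene
im=grab_frame("scene");print("bar proj",proj("scene",(.4256,-.1966,.07)))
E
```

```text
t: 0.95
eef_pos: [0.2345, 0.5791, 0.2308]
orientation: [[-0.124, 0.992, -0.0], [0.992, 0.124, -0.001], [-0.001, -0.0, -1.0]]
force: [0.2, -1.1, 0.0]
width: 0.0401
gripper_force: 0.0
t: 2.95
eef_pos: [0.4247, -0.1977, 0.171]
orientation: [[-0.129, 0.992, 0.0], [0.992, 0.129, -0.0], [-0.0, 0.0, -1.0]]
force: [0.3, -0.2, 0.9]
width: 0.0398
gripper_force: 0.0
t 2.95 pos [ 0.4247 -0.1977  0.171 ] F [ 0.289  -0.1798  0.8676] w 0.03980968309098043
shift [ 1.0224  1.0767 21.0241]
yaw 7.383401216417094 tilt z [ 0.     -0.0002 -1.    ]
turn z rad -0.003780361929336419
scene 154 102
top 235 172
bar proj [216.8859 159.9061]
```

View pics/scene1.png

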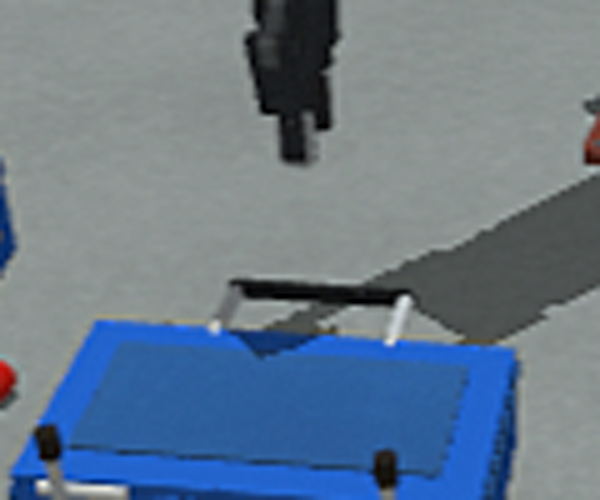

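The crop shows the gripper above and in line with the bar, whose middle is at crop (322,293), or px (218.4,160.6). The projection gives (216.9,159.9), so the position is good to a few mm. I descend and pinch.

```bash
python3 -m inch '40 1 1 24 0 0 0;40 1 0 24 0 0 0;40 1 0 24 0 0 0;40 0 0 24 0 0 0;40 0 0 24 0 0 0;40 0 0 0 0 0 0;0 0 0 0 0 0 0;0 0 0 0 0 0 0;0 0 0 0 0 0 0;0 0 0 0 0 0 0;0 0 0 0 0 0 0;0 0 0 0 0 0 0'
python3 - <<'E'
from h import *
to((.4256,-.1966,.051),7.6)
x=205;a0=np.radians(1.4)
p=None
for a in np.linspace(0,1.84,20):
    q=np.array([-x*np.cos(a+a0),-x*np.sin(a+a0)]) # case x, tool z(down)
    if p is not None:print(round(a,2),(q-p).round(1))
    p=q
E
```

```text
t: 4.3
eef_pos: [0.428, -0.1923, 0.0534]
orientation: [[-0.129, 0.992, 0.006], [0.992, 0.129, -0.001], [-0.001, 0.006, -1.0]]
force: [7.5, 5.1, -2.3]
width: 0.0101
gripper_force: 58.4
t 4.3 pos [ 0.428  -0.1923  0.0534] F [ 7.4989  5.0607 -2.288 ] w 0.010066019133808482
shift [-3.9201 -2.9334  2.3974]
yaw 7.431152388195853 tilt z [ 0.0059 -0.0006 -1.    ]
turn z rad -0.002946946760111722
0.1 [  1.4 -19.8]
0.19 [  3.4 -19.6]
0.29 [  5.2 -19.1]
0.39 [  7.1 -18.5]
0.48 [  8.8 -17.8]
0.58 [ 10.5 -16.8]
0.68 [ 12.1 -15.8]
0.77 [ 13.5 -14.5]
0.87 [ 14.9 -13.1]
0.97 [ 16.1 -11.6]
1.07 [ 17.1 -10. ]
1.16 [18.  -8.3]
1.26 [18.7 -6.5]
1.36 [19.3 -4.7]
1.45 [19.6 -2.8]
1.55 [19.8 -0.9]
1.65 [19.8  1. ]
1.74 [19.6  2.9]
1.84 [19.3  4.8]
```

```bash
python3 -m inch '0 0 1.4 -19.8 0 0 0;0 0 3.4 -19.6 0 0 0;0 0 5.2 -19.1 0 0 0;0 0 7.1 -18.5 0 0 0;0 0 8.8 -17.8 0 0 0;0 0 0 0 0 0 0'
python3 - <<'E'
from h import *
to((.428,-.1923,.0534),7.6)
E
```

```text
t: 4.9
eef_pos: [0.4541, -0.1889, 0.1503]
orientation: [[-0.13, 0.991, 0.007], [0.991, 0.13, -0.001], [-0.002, 0.007, -1.0]]
force: [2.8, 2.5, -3.4]
width: 0.0094
gripper_force: 58.7
t 4.9 pos [ 0.4541 -0.1889  0.1503] F [ 2.7983  2.4508 -3.4188] w 0.009439988116546559
shift [  0.2107 -26.9152  96.688 ]
yaw 7.48705775749164 tilt z [ 0.0068 -0.0012 -1.    ]
turn z rad -0.0019712139963566637
```

```bash
python3 -m inch '0 0 10.5 -16.8 0 0 0;0 0 12.1 -15.8 0 0 0;0 0 13.5 -14.5 0 0 0;0 0 14.9 -13.1 0 0 0;0 0 16.1 -11.6 0 0 0;0 0 17.1 -10 0 0 0;0 0 18 -8.3 0 0 0;0 0 18.7 -6.5 0 0 0;0 0 19.3 -4.7 0 0 0;0 0 19.6 -2.8 0 0 0;0 0 19.8 -0.9 0 0 0;0 0 14 1 0 0 0;0 0 0 0 0 0 0'
python3 - <<'E'
from h import *
to((.428,-.1923,.0534),7.6)
im=grab_frame("scene");cv2.imwrite("pics/scene2.png",cv2.resize(im[80:240,100:320],None,fx=3,fy=3))
E
```

```text
t: 6.2
eef_pos: [0.6456, -0.1639, 0.2552]
orientation: [[-0.131, 0.991, 0.007], [0.991, 0.131, -0.002], [-0.003, 0.006, -1.0]]
force: [-1.6, 1.8, 10.1]
width: 0.0096
gripper_force: 64.1
t 6.2 pos [ 0.6456 -0.1639  0.2552] F [-1.594   1.8396 10.0901] w 0.009628446499553845
shift [   0.9171 -220.6769  200.4563]
yaw 7.511758587574107 tilt z [ 0.0066 -0.0023 -1.    ]
turn z rad -0.001540103183441969
```

View pics/scene2.png

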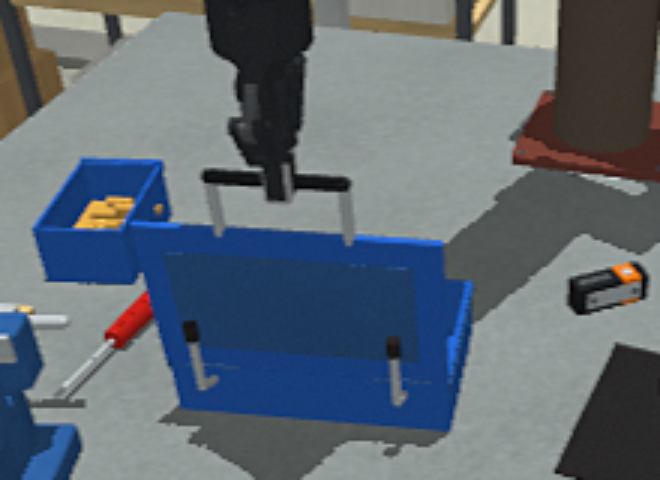

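The lid stands just past upright, with the bar at (277,182) in the gripper. I move on to the rests and release.

```bash
python3 -m inch '0 0 10 1 0 0 0;0 0 10 1.5 0 0 0;0 0 8 1.5 0 0 0;0 0 0 0 0 0 0'; python3 -m inch '40 0 0 0 0 0 0;40 0 0 0 0 0 0;40 0 0 0 0 0 0;40 0 0 0 0 0 0;40 0 0 -20 0 0 0;40 0 0 -30 0 0 0;40 0 0 -30 0 0 0;40 0 0 0 0 0 0'
python3 - <<'E'
from h import *
to((.428,-.1923,.0534),7.6)
im=grab_frame("scene");cv2.imwrite("pics/scene3.png",cv2.resize(im[80:240,100:320],None,fx=3,fy=3))
im=grab_frame("top");cv2.imwrite("pics/top3.png",cv2.resize(im[150:250,170:330],None,fx=5,fy=5,interpolation=cv2.INTER_CUBIC))
E
```

```text
t: 6.65
eef_pos: [0.6729, -0.1603, 0.2503]
orientation: [[-0.13, 0.991, 0.007], [0.991, 0.13, -0.002], [-0.003, 0.006, -1.0]]
force: [1.7, 0.4, 5.9]
width: 0.0097
gripper_force: 65.4
t: 7.45
eef_pos: [0.6724, -0.1611, 0.3323]
orientation: [[-0.129, 0.992, 0.008], [0.992, 0.13, -0.003], [-0.004, 0.008, -1.0]]
force: [0.4, -0.0, 1.1]
width: 0.0401
gripper_force: 0.0
t 7.45 pos [ 0.6724 -0.1611  0.3323] F [ 0.4207 -0.0219  1.0994] w 0.04007029582928628
shift [   1.9125 -248.595   276.8897]
yaw 7.442456295995641 tilt z [ 0.0084 -0.0031 -1.    ]
turn z rad -0.002749656350663351
```

View pics/scene3.png

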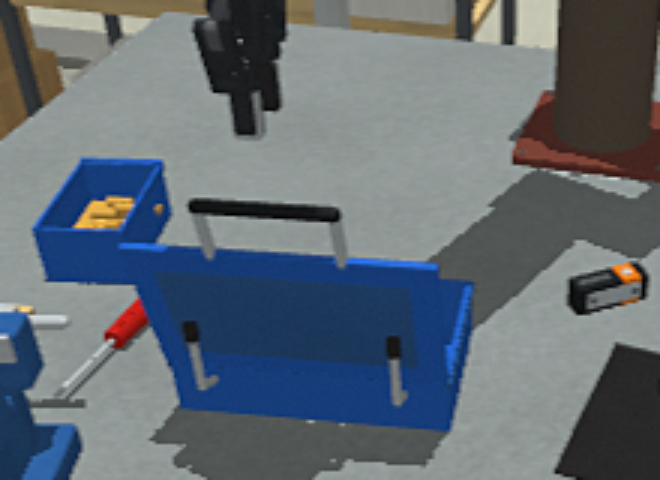

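View pics/top3.png

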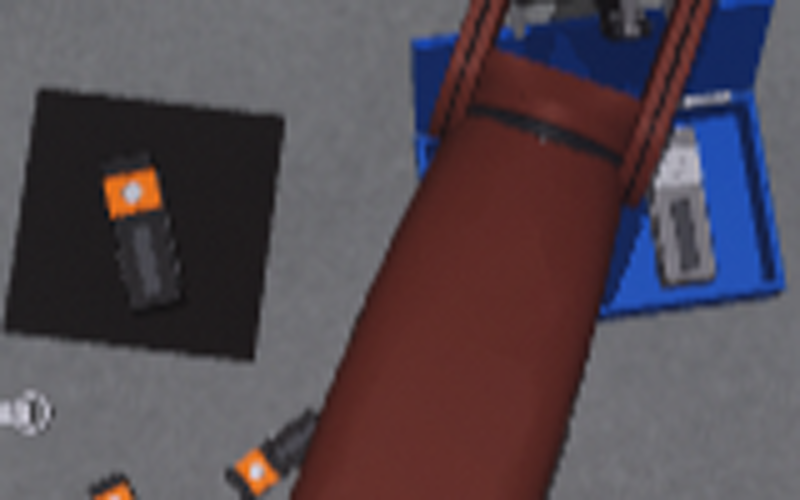

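The lid leans back on its rests. In the top crop the grey unit is in the right bay (685,215), so the empty bay is the left one. The unit's top face spans about (102,163),(150,152),(185,298),(132,312). I compute its pose.

```bash
python3 - <<'E'
from h import *
P=[plane("top",(170+a/5,150+b/5),.05)[:2] for a,b in((102,163),(150,152),(185,298),(132,312))]
P=np.array(P);c=P.mean(0);ax=(P[0]+P[1]-P[2]-P[3])/2;yaw=np.degrees(np.arctan2(ax[1],ax[0]));print(c,np.linalg.norm(ax),yaw, np.linalg.norm((P[0]+P[3]-P[1]-P[2])/2))
print(get_obs()["joints"])
to((*c,.2),yaw+90)
print("scene proj of unit top centre",proj("scene",(*c,.05)))
im=grab_frame("scene");hsv=cv2.cvtColor(im,cv2.COLOR_BGR2HSV);u,v=map(int,proj("scene",(*c,.03)))
cv2.imwrite("pics/scene4.png",cv2.resize(im[v-40:v+40,u-60:u+60],None,fx=6,fy=6,interpolation=cv2.INTER_CUBIC));print(u-60,v-40)
a=np.radians(yaw);e=np.array([np.cos(a),np.sin(a)]);n=np.array([-e[1],e[0]])
print([proj("scene",(*(c+i*.06*e+j*.02*n),.05)) for i in(1,-1) for j in(1,-1)])
E
```

```text
[0.5415 0.1705] 0.1189476483991686 12.81312870565012 0.040172288017057516
[-20.0029  19.2893  69.2829   0.0001  91.3264 -27.4419]
t 7.55 pos [ 0.6709 -0.1606  0.327 ] F [ 0.1799  0.54   -0.9709] w 0.04032622755078652
shift [345.1361 -85.6742 126.5425]
yaw 7.438952763205372 tilt z [ 0.0017 -0.0006 -1.    ]
turn z rad 1.4769992620177668
scene proj of unit top centre [327.9805 205.9245]
267 171
[array([338.2954, 220.7678]), array([323.0588, 220.4711]), array([332.4669, 192.6647]), array([318.6064, 192.435 ])]
```

View pics/scene4.png

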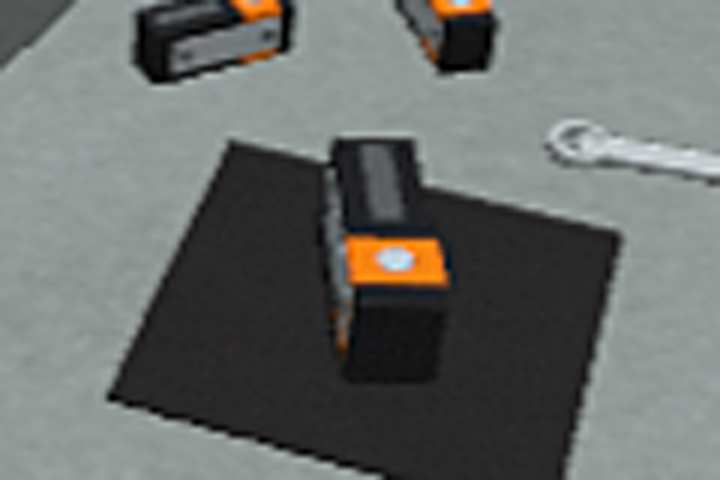

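The scene crop shows the mat unit alone, with its top back edge at (335–415,140) and front edge at (355–447,300). It lies a few mm towards +y of the top-view estimate. I use (0.544, 0.176), yaw 12.8°.

```bash
python3 -m inch '40 39 -9.1 0 0 0 0;40 39 -9.1 0 0 0 0;40 39 -9.1 0 0 0 0;40 39 -9.1 0 0 0 0;85 39 -9.1 30 0 0 0;85 39 -9.1 30 0 0 0;85 39 -9.1 35 0 0 0;85 39 -9.1 40 0 0 0;85 39 -9.1 42 0 0 0' && python3 -m inch '85 0 0 0 0 0 0.1477;85 0 0 0 0 0 0.1477;85 0 0 0 0 0 0.1477;85 0 0 0 0 0 0.1477;85 0 0 0 0 0 0.1477;85 0 0 0 0 0 0.1477;85 0 0 0 0 0 0.1477;85 0 0 0 0 0 0.1477;85 0 0 0 0 0 0.1477;85 0 0 0 0 0 0.1477;85 0 0 0 0 0 0'
python3 - <<'E'
from h import *
to((.544,.176,.014),102.8)
im=grab_frame("top");a=im[150:260,170:330]
im=grab_frame("scene");u,v=map(int,proj("scene",(.544,.176,.06)));b=im[v-60:v+50,u-80:u+80]
cv2.imwrite("pics/both5.png",cv2.resize(np.hstack([a,b]),None,fx=2.5,fy=2.5,interpolation=cv2.INTER_CUBIC))
cv2.imwrite("pics/case.png",a)
E
```

```text
t: 8.5
eef_pos: [0.5463, 0.1663, 0.1588]
orientation: [[-0.13, 0.992, -0.002], [0.992, 0.13, -0.0], [-0.0, -0.002, -1.0]]
force: [0.7, -0.0, 0.1]
width: 0.0849
gripper_force: 0.0
t: 9.6
eef_pos: [0.547, 0.1649, 0.1598]
orientation: [[0.975, 0.221, -0.003], [0.221, -0.975, -0.001], [-0.003, -0.0, -1.0]]
force: [0.2, -0.2, -0.1]
width: 0.085
gripper_force: 0.0
t 9.6 pos [0.547  0.1649 0.1598] F [ 0.2429 -0.2286 -0.1007] w 0.08496574205174487
shift [ -0.0075 -11.4563 145.7656]
yaw -77.25238127961495 tilt z [-0.0033 -0.0005 -1.    ]
turn z rad -0.0009142257956888876
```

View pics/both5.png

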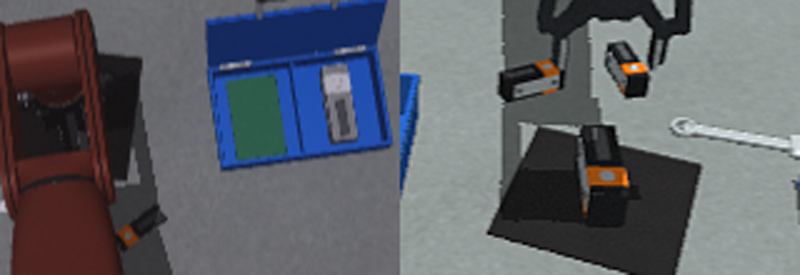

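The crops show the empty bay with the green pad at left (255,115 in the left panel), the grey unit at right, and the fingers above the latch unit. I descend and grip, and measure the pad in the same turn.

```bash
python3 -m inch '85 0 -6 25 0 0 0;85 0 -5.5 25 0 0 0;85 0 0 25 0 0 0;85 0 0 25 0 0 0;85 0 0 25 0 0 0;85 0 0 14 0 0 0;85 0 0 7 0 0 0;85 0 0 0 0 0 0' && python3 -m inch '30 0 0 0 0 0 0;30 0 0 0 0 0 0;30 0 0 0 0 0 0;30 0 0 0 0 0 0;30 0 0 0 0 0 0;30 0 0 0 0 0 0'
python3 - <<'E'
from h import *
def cen(n,lo,hi,z):
    im=grab_frame(n);m=cv2.inRange(cv2.cvtColor(im,cv2.COLOR_BGR2HSV),lo,hi)
    c=max(cv2.findContours(m,0,1)[0],key=cv2.contourArea);r=cv2.minAreaRect(c)
    P=np.array([plane(n,p,z)for p in cv2.boxPoints(r)]);print(n,r,P.mean(0));print(P[:,:2])
    for i in(0,1):d=P[i]-P[i+1];print(np.linalg.norm(d),np.degrees(np.arctan2(d[1],d[0])))
cen("top",(45,60,30),(90,255,255),.008)
o=get_obs();print(o["eef_pos"],proj("top",o["eef_pos"]),proj("scene",o["eef_pos"]))
E
```

```text
t: 10.5
eef_pos: [0.5453, 0.1762, 0.015]
orientation: [[0.975, 0.223, -0.002], [0.223, -0.975, -0.0], [-0.002, -0.0, -1.0]]
force: [-0.2, 0.3, 0.1]
width: 0.0851
gripper_force: 0.0
t: 11.1
eef_pos: [0.5468, 0.1768, 0.0171]
orientation: [[0.975, 0.222, 0.002], [0.222, -0.975, 0.001], [0.002, -0.0, -1.0]]
force: [-1.1, 0.7, 6.3]
width: 0.039
gripper_force: 63.4
top ((272.0699768066406, 196.489990234375), (30.97127914428711, 19.516149520874023), 81.8698959350586) [ 0.5458 -0.1178  0.008 ]
[[ 0.6021 -0.0712]
 [ 0.6129 -0.1486]
 [ 0.4894 -0.1639]
 [ 0.4788 -0.0873]]
0.0781283407777306 97.9981099267436
0.12451642186758229 7.064146994137956
[0.5468 0.1768 0.0171] [197.6005 196.1548] [328.7274 216.3972]
```

Gripped at 39 mm. The pad centre is at about (0.546, −0.116), yaw 7.6°. I lift, carry over above the bay, and align.

```bash
python3 -m inch '30 0 0 -5 0 0 0;30 0 0 -10 0 0 0;30 0 0 -20 0 0 0;30 0 0 -25 0 0 0;30 0 0 -25 0 0 0;30 0 0 -25 0 0 0;30 0 0 -20 0 0 0;30 0 0 0 0 0 0' && python3 -m inch '30 -2.5 12 0 0 0 0;30 -5.3 23.8 0 0 0 0;30 -5.3 23.8 0 0 0 0;30 -5.3 23.8 0 0 0 0;30 -5.3 23.8 0 0 0 0;30 -5.3 23.8 0 0 0 0;30 -5.3 23.8 0 0 0 0;30 -5.3 23.8 0 0 0 0;30 -5.3 23.8 0 0 0 0;30 -5.3 23.8 0 0 0 0;30 -5.3 23.8 0 0 0 0;30 -5.3 23.8 0 0 0 0;30 -2.5 12 0 0 0 0;30 0 0 0 0 0 0.03;30 0 0 0 0 0 0.03;30 0 0 0 0 0 0.03;30 0 0 0 0 0 0;30 0 0 0 0 0 0'
python3 - <<'E'
from h import *
to((.5485,-.1157,.018),97.6)
E
```

```text
t: 11.95
eef_pos: [0.5477, 0.1766, 0.1491]
orientation: [[0.975, 0.222, 0.005], [0.222, -0.975, 0.001], [0.005, 0.0, -1.0]]
force: [0.5, 0.7, -6.1]
width: 0.0392
gripper_force: 62.2
t: 13.75
eef_pos: [0.5468, -0.1161, 0.1446]
orientation: [[0.991, 0.134, -0.002], [0.134, -0.991, 0.001], [-0.002, -0.001, -1.0]]
force: [-0.2, -0.3, -6.2]
width: 0.0391
gripper_force: 62.0
t 13.75 pos [ 0.5468 -0.1161  0.1446] F [-0.2042 -0.2556 -6.232 ] w 0.03905635147767983
shift [  1.9946  -0.092  126.6241]
yaw -82.28841143901731 tilt z [-0.0019  0.0007 -1.    ]
turn z rad 0.001947587796710278
```

```bash
python3 -m inch '30 1 0 10 0 0 0;30 0 0 20 0 0 0;30 0 0 20 0 0 0;30 0 0 20 0 0 0;30 0 0 20 0 0 0;30 0 0 14 0 0 0;30 0 0 8 0 0 0;30 0 0 4 0 0 0;30 0 0 2 0 0 0;30 0 0 2 0 0 0;30 0 0 0 0 0 0;30 0 0 0 0 0 0'; python3 -m inch '30 0 0 1 0 0 0;30 0 0 1 0 0 0;30 0 0 1 0 0 0;30 0 0 1 0 0 0;30 0 0 0 0 0 0'
```

```text
t: 14.95
eef_pos: [0.549, -0.1164, 0.0264]
orientation: [[0.991, 0.133, 0.001], [0.133, -0.991, -0.0], [0.001, 0.001, -1.0]]
force: [-0.6, 0.1, -6.9]
width: 0.0392
gripper_force: 62.1
t: 15.45
eef_pos: [0.5484, -0.1162, 0.0215]
orientation: [[0.991, 0.133, -0.0], [0.133, -0.991, 0.0], [-0.0, -0.0, -1.0]]
force: [0.1, 0.3, -7.3]
width: 0.0391
gripper_force: 62.1
```

```bash
python3 -m inch '30 0 0 1 0 0 0;30 0 0 0 0 0 0;30 0 0 0 0 0 0';python3 -m inch '30 0 0 1 0 0 0;30 0 0 0 0 0 0;30 0 0 0 0 0 0'; python3 -m inch '30 0 0 0.7 0 0 0;30 0 0 0 0 0 0;30 0 0 0 0 0 0'
```

```text
t: 15.75
eef_pos: [0.5486, -0.1163, 0.0211]
orientation: [[0.991, 0.133, -0.0], [0.133, -0.991, -0.0], [-0.0, 0.0, -1.0]]
force: [-4.1, 0.1, -1.4]
width: 0.0394
gripper_force: 62.8
t: 16.05
eef_pos: [0.5486, -0.1163, 0.021]
orientation: [[0.991, 0.133, -0.0], [0.133, -0.991, -0.0], [-0.0, -0.0, -1.0]]
force: [-7.7, 2.2, 7.9]
width: 0.0393
gripper_force: 64.0
t: 16.35
eef_pos: [0.5486, -0.1163, 0.0211]
orientation: [[0.991, 0.134, -0.0], [0.134, -0.991, -0.0], [-0.0, -0.0, -1.0]]
force: [-10.6, 2.5, 14.5]
width: 0.0396
gripper_force: 64.9
```

In contact, so I back off slightly and release.

```bash
python3 -m inch '30 0 0 -1.2 0 0 0;30 0 0 0 0 0 0;42 0 0 0 0 0 0;46 0 0 0 0 0 0;50 0 0 0 0 0 0;55 0 0 0 0 0 0;60 0 0 0 0 0 0;60 0 0 0 0 0 0';  python3 -m inch '60 0 0 -10 0 0 0;60 0 0 -20 0 0 0;60 0 0 -25 0 0 0;60 0 0 -30 0 0 0;60 0 0 -35 0 0 0;60 0 0 -40 0 0 0;60 0 0 -40 0 0 0;60 0 0 0 0 0 0'; python3 - <<'E'
from h import *
print(get_obs()["joints"]); to((.675,-.16,.33),7.6)
E
```

```text
t: 17.15
eef_pos: [0.5486, -0.1162, 0.0202]
orientation: [[0.991, 0.133, 0.0], [0.133, -0.991, -0.0], [0.0, 0.0, -1.0]]
force: [-0.2, 0.3, 0.6]
width: 0.06
gripper_force: 0.0
t: 17.95
eef_pos: [0.5523, -0.1175, 0.2285]
orientation: [[0.991, 0.133, 0.012], [0.134, -0.991, -0.004], [0.011, 0.006, -1.0]]
force: [0.7, -0.2, 0.5]
width: 0.0596
gripper_force: 0.0
[-20.014    3.9271  97.4424   0.0025  77.8908  62.3131]
t 17.95 pos [ 0.5523 -0.1175  0.2285] F [ 0.7318 -0.1986  0.4679] w 0.059649908022595635
shift [117.1168  59.1131 -99.7964]
yaw -82.32960763676498 tilt z [ 0.0121 -0.0044 -0.9999]
turn z rad -1.5695677482881853
```

```bash
python3 -m inch '40 0 -10 -25 0 0 0;40 0 -30 -25 0 0 0;40 0 -40 -25 0 0 0;40 0 -40 -25 0 0 0;40 0 -40 0 0 0 0;40 0 -40 0 0 0 0;40 0 -20 0 0 0 0' && python3 -m inch '40 0 0 0 0 0 -0.1427;40 0 0 0 0 0 -0.1427;40 0 0 0 0 0 -0.1427;40 0 0 0 0 0 -0.1427;40 0 0 0 0 0 -0.1427;40 0 0 0 0 0 -0.1427;40 0 0 0 0 0 -0.1427;40 0 0 0 0 0 -0.1427;40 0 0 0 0 0 -0.1427;40 0 0 0 0 0 -0.1427;40 0 0 0 0 0 -0.1427;40 0 0 0 0 0 0'
python3 - <<'E'
from h import *
to((.676,-.16,.33),7.6)
im=grab_frame("top");cv2.imwrite("pics/top6.png",cv2.resize(im[140:240,210:340],None,fx=6,fy=6,interpolation=cv2.INTER_CUBIC))
hsv=cv2.cvtColor(im,cv2.COLOR_BGR2HSV)
x=np.array([np.cos(np.radians(7.6)),np.sin(np.radians(7.6))])
for p in ("handle",): 
  for a in (1.76,1.8): print(a,proj("top",(*(np.array([.428,-.196])+.205*x-.205*np.cos(a+.024)*x),.065+.205*np.sin(a+.024))))
E
```

```text
t: 18.65
eef_pos: [0.5184, 0.1046, 0.3208]
orientation: [[0.991, 0.136, 0.001], [0.136, -0.991, 0.001], [0.001, -0.001, -1.0]]
force: [-0.1, -0.7, -0.2]
width: 0.0399
gripper_force: 0.0
t: 19.85
eef_pos: [0.519, 0.1018, 0.3202]
orientation: [[-0.134, 0.991, -0.0], [0.991, 0.134, -0.0], [-0.0, -0.0, -1.0]]
force: [0.0, -0.5, -0.0]
width: 0.04
gripper_force: 0.0
t 19.85 pos [0.519  0.1018 0.3202] F [ 0.0131 -0.4782 -0.0315] w 0.04000374219782161
shift [-280.4127  120.6589   -9.8008]
yaw 7.675598008909428 tilt z [-0.0002 -0.     -1.    ]
turn z rad 0.0013194341634214513
1.76 [288.5146 148.7341]
1.8 [288.1237 146.6824]
```

View pics/top6.png

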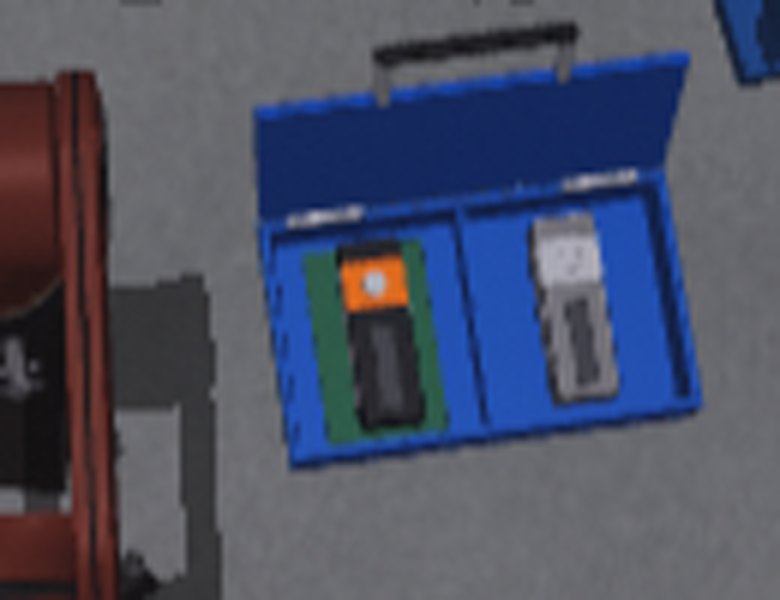

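The unit lies upright and lengthwise on the green pad, with its top spanning about (340–425, 240–428) inside the pad. The grey unit is untouched. The bar middle is at crop (476,43), which matches the predicted pose at 1.8 rad. I go back above the bar.

```bash
python3 -m inch '40 -14 6.3 -1.5 0 0 0;40 -28.3 12.6 -1.5 0 0 0;40 -28.3 12.6 -1.5 0 0 0;40 -28.3 12.6 -1.5 0 0 0;40 -28.3 12.6 -1.5 0 0 0;40 -28.3 12.6 -1.5 0 0 0;40 -28.3 12.6 -1.5 0 0 0;40 -28.3 12.6 -1.5 0 0 0;40 -28.3 12.6 -1.5 0 0 0;40 -28.3 12.6 -1.5 0 0 0;40 -14 6.3 -1.5 0 0 0;40 0 0 0 0 0 0;40 0 0 0 0 0 0;40 0 0 0 0 0 0'
python3 - <<'E'
from h import *
to((.682,-.161,.248),7.6)
E
```

```text
t: 21.3
eef_pos: [0.6812, -0.1613, 0.3367]
orientation: [[-0.132, 0.991, -0.0], [0.991, 0.132, 0.0], [0.0, -0.0, -1.0]]
force: [-0.2, -0.2, -1.1]
width: 0.0401
gripper_force: 0.0
t 21.3 pos [ 0.6812 -0.1613  0.3367] F [-0.2331 -0.2412 -1.0883] w 0.040053299143714
shift [ 0.1258  0.8178 88.6891]
yaw 7.5825176813464275 tilt z [-0.0002  0.0003 -1.    ]
turn z rad -0.0003051240213877497
```

```bash
python3 -m inch '40 0 0 15 0 0 0;40 0 0 20 0 0 0;40 0 0 20 0 0 0;40 0 0 18 0 0 0;40 0 0 10 0 0 0;40 0 0 5 0 0 0;40 0 0 0 0 0 0' && python3 -m inch '0 0 0 0 0 0 0;0 0 0 0 0 0 0;0 0 0 0 0 0 0;0 0 0 0 0 0 0;0 0 0 0 0 0 0;0 0 0 0 0 0 0'
python3 - <<'E'
from h import *
to((.428,-.1923,.0534),7.6)
p=None
for a in np.linspace(1.8,0,25)+.024:
    q=205*np.array([-np.cos(a),-np.sin(a)])
    if p is not None:print(round(a-.024,2),(q-p).round(1),end=' ; ')
    p=q
E
```

```text
t: 22.0
eef_pos: [0.6812, -0.1613, 0.248]
orientation: [[-0.133, 0.991, -0.001], [0.991, 0.133, 0.0], [0.001, -0.001, -1.0]]
force: [0.7, -0.4, -0.3]
width: 0.0397
gripper_force: 0.0
t: 22.6
eef_pos: [0.6817, -0.162, 0.2503]
orientation: [[-0.132, 0.991, 0.001], [0.991, 0.132, -0.001], [-0.001, 0.001, -1.0]]
force: [-3.4, 0.0, 5.9]
width: 0.0094
gripper_force: 58.8
t 22.6 pos [ 0.6817 -0.162   0.2503] F [-3.3959  0.0175  5.8911] w 0.009442425573957148
shift [   3.6556 -255.7733  196.5761]
yaw 7.5932966788061504 tilt z [ 0.0014 -0.0007 -1.    ]
turn z rad -0.00011699502565146309
1.72 [-15.   -3.3] ; 1.65 [-15.2  -2.2] ; 1.58 [-15.3  -1. ] ; 1.5 [-15.4   0.1] ; 1.42 [-15.3   1.3] ; 1.35 [-15.2   2.4] ; 1.27 [-15.    3.6] ; 1.2 [-14.6   4.7] ; 1.12 [-14.3   5.8] ; 1.05 [-13.8   6.8] ; 0.98 [-13.2   7.8] ; 0.9 [-12.6   8.8] ; 0.82 [-11.9   9.7] ; 0.75 [-11.1  10.6] ; 0.68 [-10.3  11.4] ; 0.6 [-9.4 12.1] ; 0.53 [-8.5 12.8] ; 0.45 [-7.5 13.4] ; 0.38 [-6.5 13.9] ; 0.3 [-5.4 14.4] ; 0.23 [-4.3 14.7] ; 0.15 [-3.2 15. ] ; 0.08 [-2.1 15.2] ; 0.0 [-0.9 15.3] ;
```

Pinched (9.4 mm, 59 N). I lower along the arc at about 0.75 rad/s.

```bash
python3 -m inch '0 0 -15 -3.3 0 0 0;0 0 -15.2 -2.2 0 0 0;0 0 -15.3 -1 0 0 0;0 0 -15.4 0.1 0 0 0;0 0 -15.3 1.3 0 0 0;0 0 -15.2 2.4 0 0 0;0 0 -15 3.6 0 0 0;0 0 -14.6 4.7 0 0 0;0 0 -14.3 5.8 0 0 0;0 0 -13.8 6.8 0 0 0;0 0 0 0 0 0 0' && python3 -m inch '0 0 -13.2 7.8 0 0 0;0 0 -12.6 8.8 0 0 0;0 0 -11.9 9.7 0 0 0;0 0 -11.1 10.6 0 0 0;0 0 -10.3 11.4 0 0 0;0 0 -9.4 12.1 0 0 0;0 0 0 0 0 0 0'
python3 - <<'E'
from h import *
to((.428,-.1923,.0534),7.6)
E
```

```text
t: 23.7
eef_pos: [0.5322, -0.1815, 0.2312]
orientation: [[-0.132, 0.991, -0.001], [0.991, 0.132, -0.0], [0.0, -0.001, -1.0]]
force: [-4.7, 1.8, 6.5]
width: 0.0096
gripper_force: 62.4
t: 24.4
eef_pos: [0.465, -0.1903, 0.1687]
orientation: [[-0.131, 0.991, -0.001], [0.991, 0.131, 0.001], [0.001, -0.001, -1.0]]
force: [1.5, 0.8, -0.7]
width: 0.0096
gripper_force: 63.2
t 24.4 pos [ 0.465  -0.1903  0.1687] F [ 1.4514  0.8392 -0.6889] w 0.00958650505990467
shift [  2.8261 -36.8174 115.3139]
yaw 7.552057448771023 tilt z [-0.0007  0.0007 -1.    ]
turn z rad -0.000836755370751595
```

```bash
python3 -m inch '0 0 -8.5 12.8 0 0 0;0 0 -7.5 13.4 0 0 0;0 0 -6.5 13.9 0 0 0;0 0 -5.4 14.4 0 0 0;0 0 -4.3 14.7 0 0 0;0 0 -3.2 15 0 0 0;0 0 -1.2 10 0 0 0;0 0 -0.8 8 0 0 0;0 0 -0.4 5 0 0 0;0 0 0 3 0 0 0;0 0 0 0 0 0 0'
python3 - <<'E'
from h import *
to((.428,-.1923,.0534),7.6)
E
```

```text
t: 25.5
eef_pos: [0.4285, -0.1956, 0.0598]
orientation: [[-0.132, 0.991, -0.0], [0.991, 0.132, -0.0], [0.0, -0.0, -1.0]]
force: [3.1, 1.3, -1.3]
width: 0.01
gripper_force: 59.6
t 25.5 pos [ 0.4285 -0.1956  0.0598] F [ 3.1175  1.3316 -1.3486] w 0.010033347328611148
shift [ 3.2946 -0.0155  6.3619]
yaw 7.60316836819196 tilt z [-0.0001 -0.     -1.    ]
turn z rad 5.5298456865240834e-05
```

```bash
for i in 1; do python3 -m inch '0 0 0 2 0 0 0;0 0 0 2 0 0 0;0 0 0 0 0 0 0'; python3 -m inch '0 0 0 1.5 0 0 0;0 0 0 1 0 0 0;0 0 0 0 0 0 0;0 0 0 0 0 0 0'; done
```

```text
t: 25.8
eef_pos: [0.4285, -0.1956, 0.0575]
orientation: [[-0.133, 0.991, -0.001], [0.991, 0.133, 0.0], [0.0, -0.001, -1.0]]
force: [-4.7, 4.5, 14.1]
width: 0.0098
gripper_force: 61.3
t: 26.2
eef_pos: [0.4286, -0.1957, 0.0573]
orientation: [[-0.133, 0.991, -0.001], [0.991, 0.133, 0.0], [0.0, -0.001, -1.0]]
force: [-13.1, 10.2, 36.3]
width: 0.0097
gripper_force: 63.7
```

The lid is seated: height stays at 57 mm while the force rises. I back off the load, release and rise.

```bash
python3 -m inch '0 0 0 -2 0 0 0;0 0 0 0 0 0 0;25 0 0 0 0 0 0;36 0 0 0 0 0 0;36 0 0 0 0 0 0;36 0 0 0 0 0 0;36 0 0 0 0 0 0'; python3 -m inch '36 0 0 -10 0 0 0;36 0 0 -20 0 0 0;36 0 0 -30 0 0 0;36 0 0 -30 0 0 0;36 0 0 -30 0 0 0;36 20 -5 -20 0 0 0;36 40 -5 0 0 0 0;36 40 -5 0 0 0 0;36 40 -5 0 0 0 0;36 40 -5 0 0 0 0;36 40 -5 0 0 0 0;36 0 0 0 0 0 0;36 0 0 0 0 0 0'
python3 - <<'E'
from h import *
def f(im):
    hsv=cv2.cvtColor(im,cv2.COLOR_BGR2HSV);m=cv2.inRange(hsv,(95,120,40),(130,255,255)); m[:, :245]=0;m[:,330:]=0;m[:160]=0;m[225:]=0
    r=cv2.minAreaRect(max(cv2.findContours(m,0,1)[0],key=cv2.contourArea));return r
im=grab_frame("top");print("lid",f(im))
old=cv2.resize(cv2.imread("pics/top0.png"),(512,384),interpolation=cv2.INTER_AREA);print("old",f(old))
m=((im.max(2)<50)*255).astype(np.uint8); k=np.zeros_like(m);k[210:235,272:318]=m[210:235,272:318]
print("handle",cv2.minAreaRect(max(cv2.findContours(k,0,1)[0],key=cv2.contourArea)))
o2=cv2.resize(cv2.imread("pics/scene0.png"),(512,384),interpolation=cv2.INTER_AREA);s=grab_frame("scene")
d=cv2.absdiff(s,o2).max(2);print("scene diff case region",(d[155:230,155:262]>40).sum(),"hammer",(d[245:310,155:270]>40).sum())
print(get_obs()["eef_pos"],get_obs()["t"])
E
```

```text
t: 26.9
eef_pos: [0.4282, -0.1956, 0.0552]
orientation: [[-0.132, 0.991, -0.0], [0.991, 0.132, 0.0], [0.0, -0.0, -1.0]]
force: [0.5, 0.5, 0.1]
width: 0.0357
gripper_force: 0.0
t: 28.2
eef_pos: [0.3697, 0.019, 0.1962]
orientation: [[-0.135, 0.991, 0.002], [0.991, 0.135, -0.001], [-0.001, 0.001, -1.0]]
force: [1.2, 0.4, -0.4]
width: 0.0358
gripper_force: 0.0
lid ((289.4928283691406, 192.44691467285156), (41.568119049072266, 69.79801177978516), 82.303955078125)
old ((289.506103515625, 192.44512939453125), (41.568119049072266, 69.771240234375), 82.303955078125)
handle ((294.06756591796875, 224.90541076660156), (3.781176805496216, 30.4138126373291), 80.53767395019531)
scene diff case region 50 hammer 0
[0.3699 0.0178 0.1959] 28.3
```

The lid and handle are pixel-for-pixel where they were when closed, and the bystanders are unchanged. I hand in.

```bash
python3 -c "
from station import *
print(close_job())"
```

```text
the job is handed in; nothing more can be done
None
```

The latch unit is upright and lengthwise on the green pad, the lid was guided fully closed and released, and the job was handed in at about 28 s; no verdict came back.

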